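# Clear the strongbox lid, then hold its spring lock open with the key

## Task

Clear the wooden offcut and the chunk of broken firebrick off the lid of the strongbox into the grey scrap bin. Then take the red-headed key from its stand, ease it down into the lock on the lid, working it past the sticky pins until it is fully home, and turn it a quarter turn clockwise (seen from above) to draw the lid bolt back. The lock springs back by itself, so finish while still holding the key turned; do not let go of it, and leave the tea cup and the jar where they stand.

Things in the scene. Friction and masses are not known exactly. Their poses are not given: they have to be found in the camera images.
- offcut_middle (a point): Worn reddish-brown hardwood offcut lying on the strongbox lid, 41 x 70 x 24 mm (its x, y, z). Point: its centre, half-way up. About 70 g.
- stone_middle (a point): Chunk of broken firebrick with one silvery, crusted end, lying on the lid beside the offcut, about 50 x 66 x 42 mm (its x, y, z). Point: its centre, half-way up. About 200 g.
- bin_floor (a point): Middle of the inner floor of the open grey scrap bin (fixed), 7 mm above the bench. Inside 152 x 172 mm (its x, y), rim 56 mm above this point; outside with the rim 174 x 194 mm.
- lid_middle (a point): Middle of the clear half of the strongbox lid, on its surface; axes of the strongbox. Strongbox (fixed; grey metal, blue lid that stays shut): 180 mm along x, 240 mm along y, 66 mm high; it reaches from 170 mm on the -y side to 70 mm on the +y side of this point. A low bolt guide, 11 mm above the lid, runs from the lock to the -x edge.
- keyhole (a point): Centre of the keyhole's mouth, on top of the steel lock plate (64 x 56 mm, 8 mm above the lid, 74 mm above the bench) at the -y end of the lid; z up, axes of the strongbox. A vertical slot, 21 mm along x, 8 mm along y. Two small sprung, sticky pins lean into it inside the 8 mm plate: pushing a key past takes 6 to 12 N, less when wiggled in yaw.
- lock_floor (a point): Floor of the lock, 21 mm straight below the keyhole's mouth, in the turning plug, whose 13 mm deep slot of the same 21 x 8 mm lies below the plate. The key is fully home when its tip rests here; only then is its bit below the plate and free to turn.
- key_bow (a point): Centre of the key's flat red head: 28 mm wide along its x, 8 mm thick along y, 34 mm high; z points up, away from the tip, which lies 64 mm below. The key (60 g) hangs upright by its collar on a wooden stand (70 x 55 mm, top 44 mm above the bench), its lower 30 mm in a 21 x 8 mm slot: lift it 35 mm to clear.
- key_tip (a point): Tip (lower end) of the key, 64 mm below key_bow; same axes. The brass bit at this end is 18 mm along x, 5 mm along y, 10 mm high, its lowest 4 mm tapered to 13 x 1.6 mm; it fits the keyhole either way round. Above it a round shank of 6 mm with a 14 mm collar 30 to 34 mm above the tip.
- key: The key as a whole; origin at its tip, axes as key_bow.
- lock_plug (a joint): Angle of the lock's plug, rad: 0 at rest, slot in line with the keyhole; grows clockwise seen from above, stop at 1.57. A spring returns it to 0 when let go (0.04 N m at 0, 0.13 N m at the stop). The key has about 0.2 rad of play in the plug, so the plug lags behind it. The steel bolt on the lid draws back as it turns.
- scrap_bin: The scrap bin, on short feet; origin under its middle, 3 mm above the bench.
- offcut: The offcut; origin at the centre of its underside.
- stone: The firebrick chunk; origin at the centre of its underside.
- tea_cup: White tea cup, 77 mm wide, 57 mm high, standing at the back on the right; not to be moved. Origin under its middle.
- glaze_jar: Dark round jar, 80 mm wide, 74 mm high, standing at the back on the left; not to be moved. Origin under its middle.

How it is judged (in metres and radians):
On the way, in this order (a step that is already met when the one before it is completed fails the run):
1. the offcut and the firebrick chunk lie in the scrap bin, let go (x of offcut_middle in the frame of bin_floor between -0.076 and 0.076 m and y of offcut_middle in the frame of bin_floor between -0.086 and 0.086 m and z of each of offcut_middle, stone_middle in the frame of bin_floor below 0.06 m and x of stone_middle in the frame of bin_floor between -0.076 and 0.076 m and y of stone_middle in the frame of bin_floor between -0.086 and 0.086 m and contact force between the fingers and offcut below 0.1 N and contact force between the fingers and stone below 0.1 N and linear speed of each of offcut, stone below 0.05 m/s), for 0.2 s.
2. the key is fully home in the lock, upright, the plug not yet turned (horizontal distance between key_tip and lock_floor below 0.005 m and z of key_tip in the frame of lock_floor below 0.0028 m and angle between key's own z axis and vertical below 0.14 rad and value of joint lock_plug below 0.35 rad), for 0.1 s.
At the end, for the whole second after the job is handed in: Offcut and firebrick chunk lie in the scrap bin, untouched, centres below the rim. The gripper still holds the key (over 2 N), fully home (tip within 2.8 mm of the lock floor, 5 mm sideways, 8 degrees of upright), with the plug still and past 1.15 rad clockwise (value of joint lock_plug above 1.15 rad and velocity of joint lock_plug between -0.2 and 0.2 rad/s and horizontal distance between key_tip and lock_floor below 0.005 m and z of key_tip in the frame of lock_floor below 0.0028 m and angle between key's own z axis and vertical below 0.14 rad and contact force between the fingers and key above 2 N and x of offcut_middle in the frame of bin_floor between -0.076 and 0.076 m and y of offcut_middle in the frame of bin_floor between -0.086 and 0.086 m and z of each of offcut_middle, stone_middle in the frame of bin_floor below 0.06 m and x of stone_middle in the frame of bin_floor between -0.076 and 0.076 m and y of stone_middle in the frame of bin_floor between -0.086 and 0.086 m and contact force between the fingers and offcut below 0.1 N and contact force between the fingers and stone below 0.1 N); the arm keeps its last pose, push and grip.
It fails at once if the tea cup or the jar is moved (more than 25 mm) (distance of any of tea_cup, glaze_jar from where it was at the start of the episode above 0.025 m).
It also fails if it takes over 72 s, if anything falls off the work surface, if the arm or the gripper's body presses on something with over 40 N, if the wrist force passes 120 N, or if a joint passes its speed limit or range.

## Robot

A 6-joint arm with a two-finger parallel gripper is mounted at the origin on a cart in front of the work surface, level with it; the furniture and walls round the work are solid. World frame = base frame: x ahead of the robot, y to its left, z up, the work surface at z = 0. Lengths are in mm, angles in degrees, forces in N, time in s.
With the tool pointing down it reaches from about 300 to 850 mm from the base axis. Payload 4.2 kg.
Tool frame: the origin (TCP) lies at the very end of the fingers, on their centre line; the grasp point (between the pads) lies 19 mm behind it (hold_point_z is the z of the grasp point in the tool frame, in mm); z points along the fingers, y is the direction in which the jaws open and shut (so a half turn about z gives the same grasp; the last joint's range is limited). The gripper opens to 91 mm and grips with 3 to 60 N. Pads are 32 mm wide; open, the fingers measure 118 mm over their backs; the gripper's body (76 mm by 178 mm) begins 60 mm behind the grasp point.
Start: joints at [-74.599, 18.312, 89.639, -0, 72.044, -1.146], TCP at [163.764, -551.203, 213.976] pointing down, gripper open.
Joint ranges: [-177.97, 177.97], [-48.28, 115.42], [12.27, 149.76], [-77.06, 257.06], [2.81, 150.46], [-146.56, 146.56]. Speed limits (degrees/s): [147.25, 147.25, 180, 180, 180, 180].

## Interface

Orientations are given as [roll, pitch, yaw] about the fixed x, y, z axes, in that order (R = Rz(yaw) Ry(pitch) Rx(roll)).
In Python, from workcell import state, grab_frame, job_done, hold_point_z gives the robot as it stands. The module is installed in compiled form; this text tells all that it offers.
- The arm moves only by the shell command python3 -m creep 'ROWS' [FORCE]. ROWS is JSON, a list of rows, each a list of 7 numbers: the closure, from 0 (fully open) to 1 (shut), then the shift along the tool's x, y, z in mm, then the turn, a rotation vector about the tool's x, y, z in degrees. A call has 1 to 5 rows; each row shifts and turns the commanded pose from where the row before left it, along the tool's axes as they then stand; what a row does not reach is not made up. A row lasts 1/8 s, in which the tool goes at most 62.5 mm and 10.7 degrees, less where a joint would pass 70% of its speed; a pose out of reach is approached as far as the arm can. A call is refused whole if a number of a shift passes 62.5 or a number of a turn 10.7, either way. A call with a gripper value outside its range is refused whole. The fingers move at their own pace and stop on an object; FORCE is the grip in N (left out, the last holds). Time passes only in rows, so rows that do not move let the fingers close. It gives the time, the measured TCP pose, the force and the opening at its end, in the units of the state.
- state(): the state, without advancing time (a new reading comes with each control period).
- grab_frame(name): name is "side" or "top" or "wrist"; returns a dict with "frame" (420x560x3 uint8, red, green, blue), "fx", "fy", "cx", "cy" (pixels), "view" (4x4, takes a point from world to camera coordinates). Camera axes: x right, y down, z forward; pixel columns grow to the right and rows downward; lengths in mm; the calibration is good to about 2 mm. A picture is of the moment at which its call begins. There is no depth.
- job_done(): hands the job in, once; it reports no verdict.
The state is a dict: "time_s": time; "qpos": joint angles; "qvel": joint speeds; "effort": joint torques, N m; "ee_pos": TCP position; "ee_rot": TCP orientation; "force": force on the tool from outside, world axes, zero at the start; "torque": the same for the moment, N m; "gripper_width": finger opening in mm.
Only numpy, scipy, OpenCV 4.12 (cv2) and the standard library are available. Lean on these libraries where they do the work, as an engineer would, in place of code of your own. Each camera call takes 0.05 s, during which the arm holds its last target.

## Working session

There is one attempt and no reset: what is moved stays moved. The work goes in short steps, Python scripts to look and compute and a shell command to move; the robot and the scene stay as the last step left them, time stands still between calls to the robot, and variables do not carry over. Pictures are saved under pics/ and viewed, and the job is handed in when it is done.

```bash
mkdir -p pics; ls
python3 - <<'E'
from workcell import *
import cv2
print(state(), hold_point_z)
for n in("side","top","wrist"):
    g=grab_frame(n); cv2.imwrite(f"pics/{n}0.png",g["frame"][:,:,::-1]); print(n,g["fx"],g["fy"],g["cx"],g["cy"],g["view"].round(3).tolist() if hasattr(g["view"],"round") else g["view"])
E
```

```text
pics
{'time_s': 0.0, 'qpos': array([-7.45966836e+01,  1.83498391e+01,  8.97073033e+01, -8.63921170e-05,
        7.20437576e+01, -1.14557457e+00]), 'qvel': array([-0.0259848 ,  0.05745269, -0.07330947,  0.05681579,  0.03380638,
        0.044403  ]), 'effort': array([-2.79866465e-03, -4.12465131e+01, -2.31976640e+01,  7.24805100e-02,
        4.57319536e-02, -1.46857628e-04]), 'ee_pos': array([ 163.64571707, -550.68330003,  213.13227078]), 'ee_rot': array([-1.79899119e+02, -1.93514372e-03,  1.65489160e+01]), 'force': array([-1.12682984,  0.1607079 , -0.12300895]), 'torque': array([0.03549455, 0.01137844, 0.01768121]), 'gripper_width': 91.27200642986368} -18.8
side 536.2217759546616 536.2217759546616 287.87674567698207 210.47576184204763 [[0.944, -0.328, 0.006, -568.135], [-0.129, -0.388, -0.913, 167.623], [0.302, 0.861, -0.409, 1320.652], [0.0, 0.0, 0.0, 1.0]]
top 386.9277087107167 386.9277087107167 278.99912825670873 205.75587826765783 [[0.022, -1.0, -0.003, -5.096], [-0.996, -0.022, -0.086, 593.254], [0.086, 0.005, -0.996, 908.766], [0.0, 0.0, 0.0, 1.0]]
wrist 364.96465895879317 364.96465895879317 280.2602763347952 208.2719145456313 [[0.286, -0.958, -0.002, -574.484], [-0.927, -0.277, 0.252, -30.502], [-0.242, -0.07, -0.968, 390.052], [0.0, 0.0, 0.0, 1.0]]
```

View pics/top0.png

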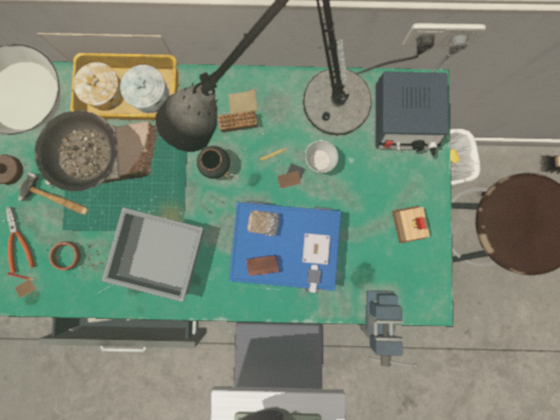

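View pics/side0.png

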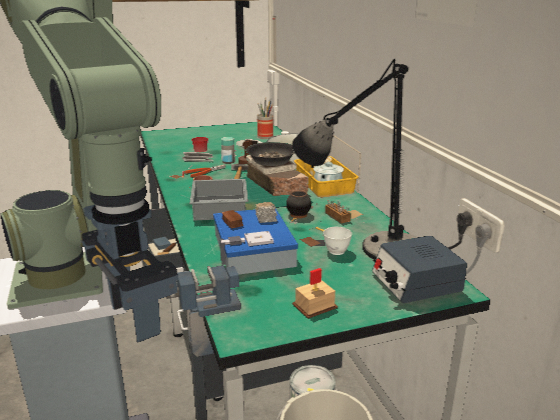

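View pics/wrist0.png

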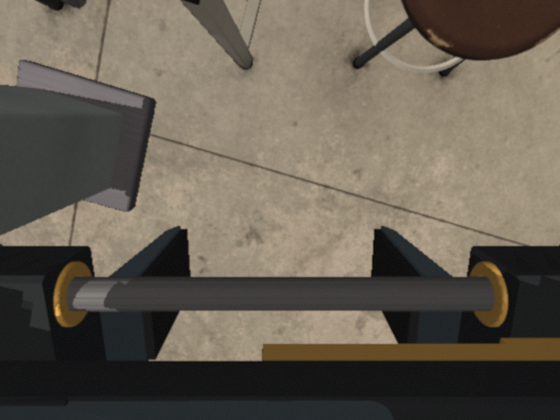

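The top view shows the offcut at (263,265), the firebrick at (263,222), the lock plate at (316,248), the bin at (155,255), and the stand at (412,224) with the red key head at (421,224). Next I'll measure them.

```bash
cat > h.py <<'E'
import numpy as np, cv2
from workcell import *
def plane(g,uv,z):
    V=np.array(g["view"]);R=V[:3,:3];t=V[:3,3];c=-R.T@t
    uv=np.atleast_2d(np.array(uv,float))
    d=np.c_[(uv[:,0]-g["cx"])/g["fx"],(uv[:,1]-g["cy"])/g["fy"],np.ones(len(uv))]@R
    return c+d*((z-c[2])/d[:,2])[:,None]
def ray(g,uv):
    V=np.array(g["view"]);R=V[:3,:3];t=V[:3,3];c=-R.T@t
    d=np.array([(uv[0]-g["cx"])/g["fx"],(uv[1]-g["cy"])/g["fy"],1])@R
    return c,d/np.linalg.norm(d)
def tri(rs):
    A=0;b=0
    for c,d in rs:
        P=np.eye(3)-np.outer(d,d);A=A+P;b=b+P@c
    p=np.linalg.solve(A,b);return p,[np.linalg.norm(np.cross(p-c,d)) for c,d in rs]
def proj(g,p):
    V=np.array(g["view"]);q=V[:3,:3]@np.array(p)+V[:3,3];return np.array([g["fx"]*q[0]/q[2]+g["cx"],g["fy"]*q[1]/q[2]+g["cy"]])
def mask(g,lo,hi,roi):
    h=cv2.cvtColor(g["frame"],cv2.COLOR_RGB2HSV);m=cv2.inRange(h,lo,hi);o=np.zeros_like(m);x0,y0,x1,y1=roi;o[y0:y1,x0:x1]=m[y0:y1,x0:x1];return o
def big(m):
    c,_=cv2.findContours(m,cv2.RETR_EXTERNAL,cv2.CHAIN_APPROX_NONE);return max(c,key=cv2.contourArea)
def rect(g,c,z):
    w=plane(g,c.reshape(-1,2),z)[:,:2].astype(np.float32);r=cv2.minAreaRect(w)
    return np.round(r[0],1),np.round(r[1],1),round(r[2],1)
E
python3 - <<'E'
from h import *
g=grab_frame("top");s=grab_frame("side")
f=g["frame"]
crop=cv2.resize(f[180:320,90:450],None,fx=2.2,fy=2.2,interpolation=cv2.INTER_CUBIC);cv2.imwrite("pics/topc.png",crop[:,:,::-1])
crop=cv2.resize(s["frame"][170:330,170:370],None,fx=3.5,fy=3.5,interpolation=cv2.INTER_CUBIC);cv2.imwrite("pics/sidec.png",crop[:,:,::-1])
h=cv2.cvtColor(f,cv2.COLOR_RGB2HSV)
for n,p in dict(lid=(290,230),off=(263,265),stone=(263,222),plate=(316,240),stand=(405,228),key=(421,224),bin=(155,250),rim=(113,230),green=(380,260)).items(): print(n,h[p[1],p[0]])
c=big(mask(g,(105,120,60),(125,255,255),(220,190,350,300)));print("lid",rect(g,cv2.convexHull(c),66))
c=big(mask(g,(0,0,120),(180,60,255),(298,230,335,270)));print("plate",rect(g,c,74))
c=big(mask(g,(0,60,20),(15,255,140),(240,250,285,280)));print("off",rect(g,c,90))
m=mask(g,(100,100,40),(130,255,255),(240,205,285,240));
m2=np.zeros_like(m);m2[207:240,243:284]=255-m[207:240,243:284];m2=cv2.morphologyEx(m2,cv2.MORPH_OPEN,np.ones((3,3)));c=big(m2);print("stone",rect(g,c,95),cv2.boundingRect(c))
c=big(mask(g,(10,60,120),(25,255,255),(390,200,435,245)));print("stand",rect(g,cv2.convexHull(c),44))
m=cv2.bitwise_or(mask(g,(0,170,80),(8,255,255),(405,210,435,245)),mask(g,(172,170,80),(180,255,255),(405,210,435,245)));c=big(m);print("key",rect(g,c,94),cv2.boundingRect(c))
m=mask(g,(0,0,60),(180,45,200),(100,200,210,305));c=big(m);print("bin",rect(g,cv2.convexHull(c),63))
E
```

```text
lid [106 139 178]
off [ 10  96 122]
stone [ 17  61 176]
plate [  9  12 214]
stand [ 18  90 224]
key [  2 176 197]
bin [ 34  12 165]
rim [ 77 105 126]
green [ 78 135 157]
lid (array([498.9,  -8.6]), array([238.9, 178.8]), 86.1)
plate (array([486.8, -77.5]), array([59.3, 80.7]), 86.2)
off (array([455.2,  42. ]), array([35.3, 64.9]), 9.0)
stone (array([549.1,  42.7]), array([69.3, 53.8]), 83.5) (247, 210, 32, 26)
stand (array([ 556.4, -303.5]), array([77. , 72.5]), 12.3)
key (array([ 556.4, -307.4]), array([20.8, 11. ]), 10.9) (417, 218, 7, 10)
bin (array([471.7, 288.3]), array([212.9, 175.7]), 76.6)
```

View pics/topc.png

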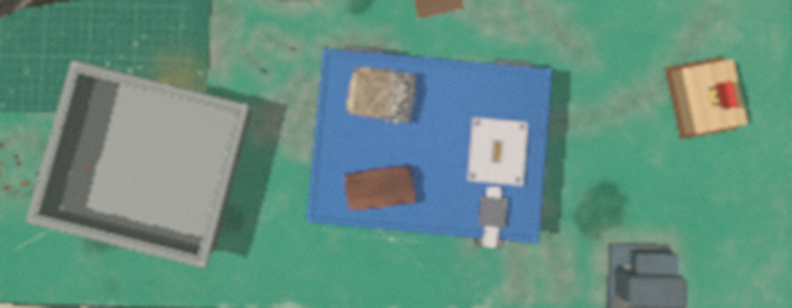

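View pics/sidec.png

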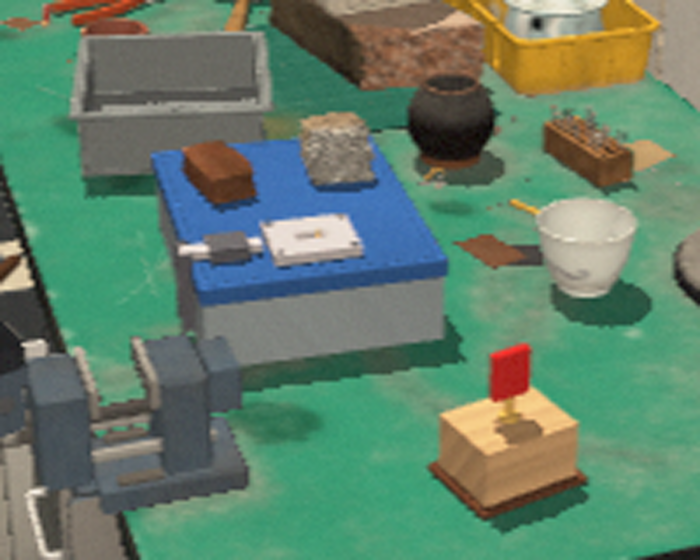

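```bash
cat >> h.py <<'E'
from scipy.spatial.transform import Rotation as Rn
def go(p,yaw=None):
    s=state();R=Rn.from_euler("xyz",s["ee_rot"],degrees=True).as_matrix()
    print("t",round(s["time_s"],2),"pos",s["ee_pos"].round(1),"rot",s["ee_rot"].round(1),"F",s["force"].round(1),"w",round(s["gripper_width"],1),"q",s["qpos"].round(0))
    print("shift now",(R.T@(np.array(p)-s["ee_pos"])).round(1))
    if yaw is not None:
        T=Rn.from_euler("xyz",[180,0,yaw],degrees=True).as_matrix()
        print("turn",Rn.from_matrix(R.T@T).as_rotvec(degrees=True).round(1),"shift after turn",(T.T@(np.array(p)-s["ee_pos"])).round(1))
E
python3 -m creep '[[0,0,0,0,0,0,-10.4],[0,0,0,0,0,0,-10.4],[0,0,0,0,0,0,-10.4],[0,0,0,0,0,0,-10.4],[0,0,0,0,0,0,-10.4]]'
python3 -m creep '[[0,0,0,0,0,0,-10.4],[0,0,0,0,0,0,-10.4],[0,0,0,0,0,0,-10],[0,0,0,0,0,0,0]]'
python3 -c "
from h import *
go([455,42,213],99)"
```

```text
time_s: 0.88
ee_pos: [163.8, -551.1, 213.8]
ee_rot: [-180.0, -0.0, 68.9]
force: [-0.2, 0.8, -0.3]
gripper_width: 91.2
time_s: 1.38
ee_pos: [163.7, -551.1, 213.9]
ee_rot: [180.0, -0.0, 99.2]
force: [0.3, 0.8, 1.4]
gripper_width: 91.1
t 1.38 pos [ 163.7 -551.1  213.9] rot [180.   -0.   99.2] F [0.3 0.8 1.4] w 91.1 q [-75.  18.  90.   0.  72. -84.]
shift now [538.7 382.6   1. ]
turn [ 0.  -0.   0.2] shift after turn [540.3 380.4   0.9]
```

```bash
python3 -m creep '[[0.3,49,34.7,0,0,0,0],[0.3,49,34.7,0,0,0,0],[0.3,49,34.7,0,0,0,0],[0.3,49,34.7,0,0,0,0],[0.3,49,34.7,0,0,0,0]]' >/dev/null
python3 -m creep '[[0.3,49,34.7,0,0,0,0],[0.3,49,34.7,0,0,0,0],[0.3,49,34.7,0,0,0,0],[0.3,49,34.7,0,0,0,0],[0.3,49,34.7,0,0,0,0]]' 
python3 -c "
from h import *
go([455,42,213],99)
for n in ('wrist','top'):
  g=grab_frame(n);cv2.imwrite(f'pics/{n}1.png',g['frame'][:,:,::-1])"
```

```text
time_s: 2.62
ee_pos: [427.2, -9.4, 214.3]
ee_rot: [179.9, 0.0, 99.2]
force: [0.3, -0.2, 0.8]
gripper_width: 63.8
t 2.62 pos [427.2  -9.4 214.3] rot [179.9   0.   99.2] F [ 0.3 -0.2  0.8] w 63.8 q [ -3.   5. 107.  -0.  68. -12.]
shift now [46.3 35.6  1.3]
turn [0.1 0.  0.2] shift after turn [46.4 35.5  1.3]
```

View pics/wrist1.png

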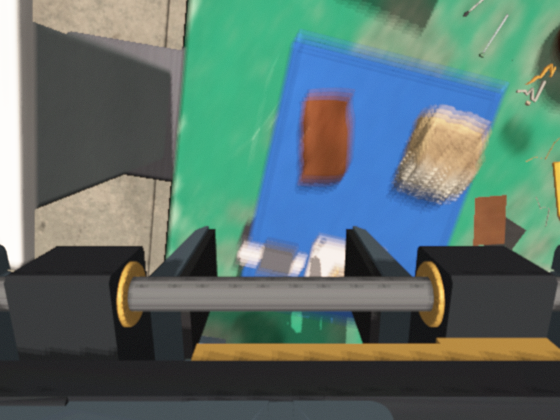

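The wrist view, slightly motion-blurred, shows the offcut at (327,138) and the stone at (443,152). I'll measure both from it once the arm has settled.

```bash
python3 -m creep '[[0.3,0,0,0,0,0,0],[0.3,0,0,0,0,0,0]]' >/dev/null
cat > m1.py <<'E'
from h import *
g=grab_frame("wrist");cv2.imwrite("pics/w2.png",g["frame"][:,:,::-1])
c=big(mask(g,(0,110,40),(14,255,200),(280,40,380,230)));print("off",rect(g,c,90),cv2.boundingRect(c))
r=(385,90,500,215);x0,y0,x1,y1=r
m=mask(g,(95,90,40),(130,255,255),r);m2=np.zeros_like(m);m2[y0:y1,x0:x1]=255-m[y0:y1,x0:x1]
m2&=255-mask(g,(60,60,0),(95,255,255),r);m2=cv2.morphologyEx(m2,cv2.MORPH_OPEN,np.ones((5,5)));c=big(m2);print("stone",rect(g,c,95),cv2.boundingRect(c))
E
python3 m1.py
```

```text
off (array([451.3,  41.6]), array([38.3, 66.8]), 10.1) (300, 97, 49, 86)
stone (array([545.4,  43.1]), array([65.4, 63.2]), 83.2) (394, 113, 92, 89)
```

View pics/w2.png

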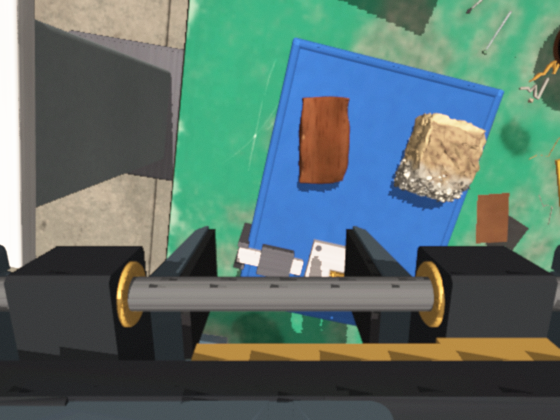

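```bash
python3 -c "
from h import *
go([453.5,42,70],99.6)"
```

```text
t 3.02 pos [426.  -12.6 213.9] rot [-180.     0.    99.2] F [ 0.3  0.2 -0.3] w 64.3 q [ -3.   5. 107.  -0.  68. -12.]
shift now [ 49.6  35.8 143.9]
turn [-0.   0.  -0.4] shift after turn [ 49.2  36.2 143.9]
```

```bash
python3 -m creep '[[0.3,25,18,20,0,0,0],[0.3,24.5,18,30,0,0,0],[0.3,0,0,50,0,0,0],[0.3,0,0,44,0,0,0],[0.3,0,0,0,0,0,0]]'
python3 -m creep '[[1,0,0,0,0,0,0],[1,0,0,0,0,0,0],[1,0,0,0,0,0,0]]' 25
```

```text
time_s: 3.65
ee_pos: [453.5, 42.0, 68.9]
ee_rot: [-179.9, -0.0, 99.2]
force: [0.3, -0.2, -0.2]
gripper_width: 63.9
time_s: 4.03
ee_pos: [454.2, 43.0, 70.6]
ee_rot: [180.0, 0.0, 99.3]
force: [-0.8, -1.6, 2.8]
gripper_width: 40.8
```

```bash
python3 -m creep '[[1,0,0,-40,0,0,0],[1,0,0,-50,0,0,0],[1,0,0,0,0,0,0]]'
python3 - <<'E'
from h import *
g=grab_frame("top")
c=[(124.1,208.2),(202.3,227.3),(184.1,300.5),(103.6,279.1)]
w=plane(g,c,63)[:,:2];print(w.round(1),w.mean(0),[np.linalg.norm(w[i]-w[(i+1)%4]).round(1) for i in range(4)],rect(g,np.array(c),63))
w=plane(g,[np.array(q) for q in ((117,84),(227,106))],7)
ce=w.mean(0)
from h import go
ctr=np.array([*rect(g,np.array(c),63)[0],0]);a=np.radians(rect(g,np.array(c),63)[2])
yb=plane(g,c,63);ex=(yb[0]-yb[3]+yb[1]-yb[2]);ex/=np.linalg.norm(ex);print("bin x",ex,np.degrees(np.arctan2(ex[1],ex[0])))
t=ctr-28*ex;t[2]=160;print(t);go(t)
cv2.imwrite("pics/t3.png",g["frame"][:,:,::-1])
E
```

```text
time_s: 4.4
ee_pos: [456.7, 43.6, 163.6]
ee_rot: [179.5, 0.1, 99.3]
force: [-0.4, 0.1, -0.9]
gripper_width: 40.5
[[576.4 366.8]
 [536.2 183.7]
 [369.4 218.5]
 [413.2 404.4]] [473.77873178 293.35835154] [np.float64(187.4), np.float64(170.4), np.float64(191.0), np.float64(167.5)] (array([473.8, 292.4]), array([191. , 170.4]), 77.0)
bin x [ 0.97674233 -0.21441648  0.        ] -12.381295645178886
[446.45121484 298.4036614  160.        ]
t 4.45 pos [454.8  43.4 161.4] rot [179.8   0.   99.4] F [ 0.3  0.4 -1.4] w 40.6 q [  4.  10. 109.  -0.  61.  -5.]
shift now [253.   33.2   1.4]
```

View pics/t3.png

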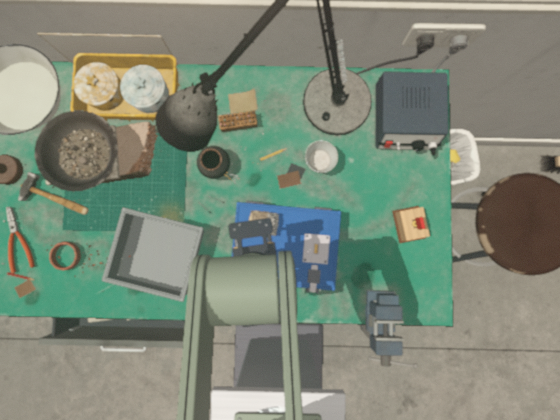

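```bash
python3 -m creep '[[1,50.6,6.6,0,0,0,0],[1,50.6,6.6,0,0,0,0],[1,50.6,6.6,0,0,0,0],[1,50.6,6.7,0,0,0,0],[1,50.6,6.7,0,0,0,0]]'>/dev/null
python3 -m creep '[[1,0,0,20,0,0,10.6],[1,0,0,40,0,0,10.6],[1,0,0,50,0,0,0],[1,0,0,25,0,0,0],[1,0,0,0,0,0,0]]'
python3 -m creep '[[0.42,0,0,0,0,0,0],[0.42,0,0,0,0,0,0]]'
```

```text
time_s: 5.7
ee_pos: [443.0, 296.7, 21.7]
ee_rot: [-179.7, 0.3, 78.1]
force: [0.3, -0.1, -0.9]
gripper_width: 40.8
time_s: 5.95
ee_pos: [446.6, 298.9, 26.2]
ee_rot: [179.9, -0.1, 78.1]
force: [-0.1, -0.3, 0.3]
gripper_width: 52.2
```

```bash
python3 -m creep '[[0.42,0,0,-40,0,0,0],[0.42,0,0,-55,0,0,0],[0.15,0,0,-60,0,0,-5.3],[0.15,0,0,0,0,0,0],[0.15,0,0,0,0,0,0]]'
python3 - <<'E'
from h import *
go([546,43,71],83.4)
g=grab_frame("wrist");cv2.imwrite("pics/w4.png",g["frame"][:,:,::-1])
E
```

```text
time_s: 6.58
ee_pos: [445.4, 298.2, 180.4]
ee_rot: [180.0, -0.0, 83.4]
force: [-0.4, 0.2, -0.5]
gripper_width: 77.1
t 6.58 pos [445.4 298.2 180.4] rot [180.   -0.   83.4] F [-0.4  0.2 -0.5] w 77.1 q [33. 16. 98. -0. 66. 39.]
shift now [-242.   129.   109.4]
turn [ 0. -0.  0.] shift after turn [-241.9  129.2  109.4]
```

View pics/w4.png

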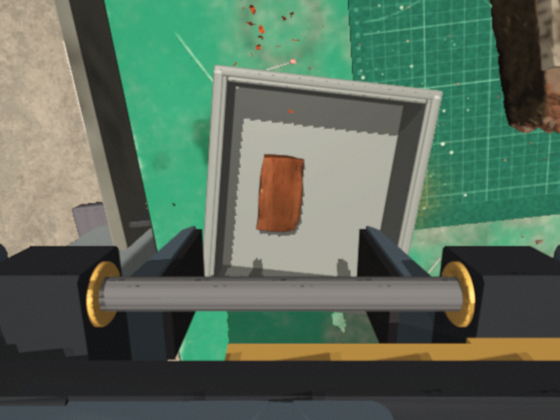

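The offcut lies in the bin at (281,193). Next is the stone.

```bash
python3 -m creep '[[0.15,-48.4,25.8,0,0,0,0],[0.15,-48.4,25.8,0,0,0,0],[0.15,-48.4,25.8,0,0,0,0],[0.15,-48.4,25.8,0,0,0,0],[0.15,-48.4,25.8,0,0,0,0]]' >/dev/null
python3 -m creep '[[0.15,0,0,40,0,0,0],[0.15,0,0,40,0,0,0],[0.15,0,0,24,0,0,0],[0.15,0,0,0,0,0,0]]'
python3 -m creep '[[1,0,0,0,0,0,0],[1,0,0,0,0,0,0],[1,0,0,0,0,0,0]]' 35
```

```text
time_s: 7.75
ee_pos: [543.6, 43.0, 72.7]
ee_rot: [-179.6, 0.1, 83.4]
force: [-0.7, -0.2, 0.2]
gripper_width: 77.6
time_s: 8.12
ee_pos: [547.1, 43.3, 76.9]
ee_rot: [179.8, -0.0, 83.5]
force: [1.7, -0.8, 0.4]
gripper_width: 50.4
```

```bash
python3 -m creep '[[1,0,0,-40,0,0,0],[1,0,0,-55,0,0,0],[1,0,0,0,0,0,0]]'
python3 - <<'E'
from h import *
go([502,287,32],83.5)
E
```

```text
time_s: 8.5
ee_pos: [549.2, 43.5, 175.7]
ee_rot: [179.4, -0.1, 83.4]
force: [0.5, 0.5, -3.3]
gripper_width: 49.4
t 8.5 pos [549.2  43.5 175.7] rot [ 1.794e+02 -1.000e-01  8.340e+01] F [ 0.5  0.5 -3.3] w 49.4 q [ 3. 17. 97. -0. 65. 10.]
shift now [236.3 -76.1 143.3]
turn [ 0.6 -0.1 -0.1] shift after turn [236.6 -74.4 143.7]
```

```bash
python3 -m creep '[[1,47.3,-14.8,0,0,0,0],[1,47.3,-14.8,0,0,0,0],[1,47.3,-14.8,0,0,0,0],[1,47.3,-14.8,0,0,0,0],[1,47.3,-14.8,0,0,0,0]]' >/dev/null
python3 -m creep '[[1,0,0,20,0,0,6],[1,0,0,50,0,0,0],[1,0,0,45,0,0,0],[1,0,0,22,0,0,0],[1,0,0,0,0,0,0]]'
python3 -m creep '[[0.33,0,0,0,0,0,0],[0.33,0,0,0,0,0,0]]'
python3 -m creep '[[0.33,0,0,-40,0,0,0],[0.33,0,0,-50,0,0,0],[0.3,0,0,-50,0,0,0],[0.3,0,0,0,0,0,0],[0.3,0,0,0,0,0,0]]'
python3 - <<'E'
from h import *
g=grab_frame("wrist");cv2.imwrite("pics/w5.png",g["frame"][:,:,::-1])
E
```

```text
time_s: 9.75
ee_pos: [497.6, 285.4, 31.2]
ee_rot: [-179.7, 0.3, 77.4]
force: [-0.0, 0.3, -1.8]
gripper_width: 49.8
time_s: 10.0
ee_pos: [500.8, 287.2, 35.5]
ee_rot: [179.9, -0.1, 77.4]
force: [0.7, -0.4, -0.5]
gripper_width: 60.4
time_s: 10.62
ee_pos: [499.4, 286.4, 174.3]
ee_rot: [180.0, -0.0, 77.5]
force: [-0.5, 0.1, -1.0]
gripper_width: 63.8
```

View pics/w5.png

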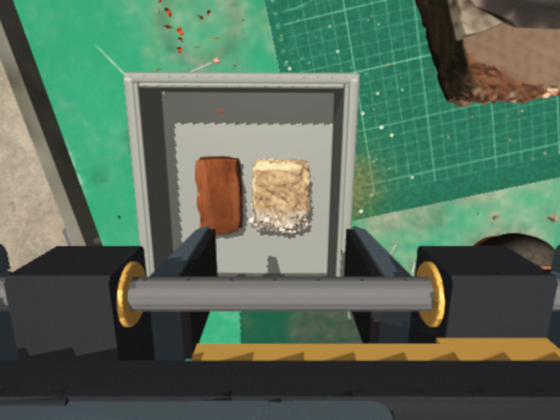

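Both pieces lie in the bin: the offcut at (219,195) and the stone at (281,197). Next I'll move to look down on the lock.

```bash
python3 -m creep '[[0.3,-50.3,24.4,-10,0,0,0],[0.3,-50.3,24.4,-10,0,0,0],[0.3,-50.3,24.4,0,0,0,0],[0.3,-50.3,24.4,0,0,0,0],[0.3,-50.3,24.4,0,0,0,0]]' >/dev/null
python3 -m creep '[[0.3,-50.3,24.4,0,0,0,0],[0.3,-50.3,24.4,0,0,0,0],[0.3,0,0,0,0,0,-10.6],[0.3,0,0,0,0,0,-10.6],[0.3,0,0,0,0,0,-10.6]]' >/dev/null
python3 -m creep '[[0.3,0,0,0,0,0,-10.6],[0.3,0,0,0,0,0,-10.6],[0.3,0,0,0,0,0,-10.6],[0.3,0,0,0,0,0,-10.6],[0.3,0,0,0,0,0,-10.6]]' 
python3 -m creep '[[0.3,0,0,0,0,0,-10.6],[0.3,0,0,0,0,0,-3],[0.3,0,0,0,0,0,0],[0.3,0,0,0,0,0,0]]'
python3 - <<'E'
from h import *
go([590,-95,195],176.1)
g=grab_frame("wrist");cv2.imwrite("pics/w6.png",g["frame"][:,:,::-1])
E
```

```text
time_s: 12.55
ee_pos: [589.0, -94.0, 192.0]
ee_rot: [-180.0, -0.2, 162.6]
force: [1.1, 0.0, -0.6]
gripper_width: 63.9
time_s: 13.05
ee_pos: [589.5, -94.1, 193.0]
ee_rot: [180.0, -0.1, 175.8]
force: [-0.2, -0.2, -0.4]
gripper_width: 63.7
t 13.05 pos [589.5 -94.1 193. ] rot [ 1.800e+02 -1.000e-01  1.758e+02] F [-0.2 -0.2 -0.4] w 63.7 q [-10.  21.  89.  -0.  70. -96.]
shift now [-0.5 -0.9 -2. ]
turn [ 0.  -0.1 -0.3] shift after turn [-0.5 -0.9 -2. ]
```

View pics/w6.png

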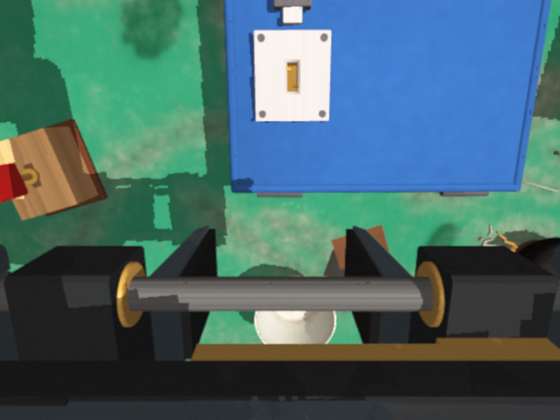

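The plate spans about (254–330, 29–121), with the keyhole at (293,76) and the stand at left.

```bash
cat > m2.py <<'E'
from h import *
g=grab_frame("wrist")
m=mask(g,(0,0,130),(180,50,255),(245,20,340,130));m=cv2.morphologyEx(m,cv2.MORPH_OPEN,np.ones((9,9)));c=big(m);c=cv2.convexHull(c);print("plate",rect(g,c,74))
m=mask(g,(12,90,0),(40,255,255),(270,45,315,105));c=big(m);print("slot",rect(g,c,74),cv2.boundingRect(c))
# gold + dark
hs=cv2.cvtColor(g["frame"],cv2.COLOR_RGB2HSV)
print(hs[76,280:306].tolist())
m=cv2.inRange(hs[50:105,275:312],(0,0,0),(180,255,190));f=np.zeros(hs.shape[:2],np.uint8);f[50:105,275:312]=m;c=big(f);print("slot2",rect(g,c,74),cv2.boundingRect(c))
t=grab_frame("top");
E
python3 m2.py
```

```text
plate (array([491.6, -78.8]), array([56.8, 63.8]), 85.9)
slot (array([491.8, -78.4]), array([19.7,  8.7]), 1.9) (286, 63, 14, 28)
[[12, 10, 249], [13, 9, 249], [10, 9, 249], [11, 11, 249], [12, 13, 247], [11, 15, 243], [17, 32, 237], [17, 88, 220], [18, 150, 199], [19, 170, 193], [19, 170, 194], [19, 169, 193], [18, 167, 194], [19, 166, 195], [19, 169, 195], [19, 171, 191], [18, 151, 172], [14, 77, 152], [10, 34, 181], [11, 30, 201], [14, 22, 234], [11, 11, 247], [12, 10, 249], [11, 11, 249], [14, 11, 249], [12, 10, 249]]
slot2 (array([491.2, -78.3]), array([ 8.2, 20.6]), 86.6) (287, 61, 12, 30)
```

Run:
```python
from h import *
go([655,-305,193],175.8)
```

```text
t 13.2 pos [589.8 -94.2 193.7] rot [-180.    -0.   175.8] F [-0.8  0.3 -0.4] w 64.1 q [-10.  21.  88.  -0.  70. -96.]
shift now [ -80.4 -205.5    0.6]
turn [-0. -0.  0.] shift after turn [ -80.4 -205.5    0.7]
```

```bash
python3 -m creep '[[0.3,-20,-51.4,0,0,0,0],[0.3,-20,-51.4,0,0,0,0],[0.3,-20,-51.4,0,0,0,0],[0.3,-20,-51.4,0,0,0,0],[0.3,0,0,0,0,0,0]]'
python3 -m creep '[[0.3,0,0,0,0,0,0],[0.3,0,0,0,0,0,0]]' > /dev/null
python3 - <<'E'
from h import *
g=grab_frame("wrist");cv2.imwrite("pics/w7.png",g["frame"][:,:,::-1])
E
```

```text
time_s: 13.82
ee_pos: [655.0, -309.0, 192.5]
ee_rot: [-180.0, -0.0, 175.6]
force: [0.6, 0.3, 0.2]
gripper_width: 63.7
```

View pics/w7.png

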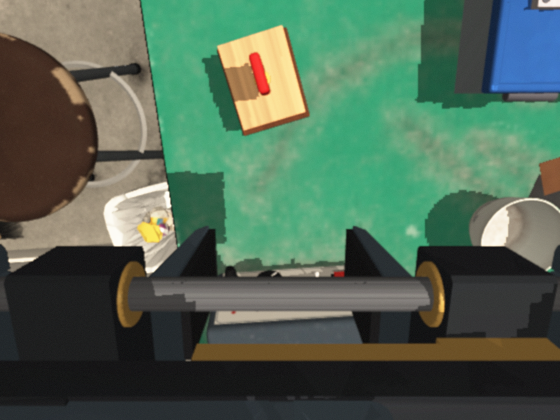

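The key's head is seen from above at (260,74), on the stand top, whose corners run from (218,45) to (305,110).

Run:
```python
from h import *
g=grab_frame("wrist")
R=(210,15,320,140)
m=mask(g,(0,190,90),(7,255,255),R)|mask(g,(172,190,90),(180,255,255),R)
c=big(m);
for z in(95,85): print("key",z,rect(g,c,z),cv2.boundingRect(c))
m=mask(g,(8,40,120),(28,190,255),R)|m;m=cv2.morphologyEx(m,cv2.MORPH_CLOSE,np.ones((7,7)));c=big(m);print("stand",rect(g,cv2.convexHull(c),44),cv2.boundingRect(c))
print(rect(g,cv2.convexHull(c),40))
# triangulate red head with side/top
rs=[]
for n,RR in(("side",(300,255,335,295)),("top",(405,210,435,245))):
    q=grab_frame(n);mm=mask(q,(0,150,80),(8,255,255),RR)|mask(q,(172,150,80),(180,255,255),RR);cc=big(mm);M=cv2.moments(cc);rs.append(ray(q,(M["m10"]/M["m00"],M["m01"]/M["m00"])))
print(tri(rs))
go([0,0,0])
```

```text
key 95 (array([ 555.2, -312.1]), array([27.7,  7.6]), 11.9) (250, 53, 20, 41)
key 85 (array([ 554.2, -312.6]), array([28.7,  7.8]), 11.9) (250, 53, 20, 41)
stand (array([ 556.1, -311.1]), array([74.3, 58.7]), 12.5) (218, 25, 91, 110)
(array([ 555.7, -311.2]), array([75.2, 59.4]), 12.5)
(array([ 556.5058235 , -312.71782882,   78.39880842]), [np.float64(0.10938053885455297), np.float64(0.10938053885472208)])
t 14.28 pos [ 654.9 -304.   194.5] rot [-180.     0.   175.9] F [-0.7 -0.7  0.4] w 63.9 q [ -26.   33.   69.   -0.   78. -112.]
shift now [675.  256.6 194.1]
```

```bash
python3 -m creep '[[0.3,0,0,0,0,0,-8],[0.3,0,0,0,0,0,-8],[0.3,0,0,0,0,0,0]]' >/dev/null;python3 - <<'E'
from h import *
go([555.2,-312.1,60],192)
E
```

```text
t 14.65 pos [ 654.9 -304.5  194.2] rot [-180.     0.  -168.2] F [0.2 0.  0.4] w 63.6 q [ -26.   33.   69.   -0.   78. -128.]
shift now [ 99.1  13.  134.2]
turn [-0.   0.  -0.2] shift after turn [ 99.   13.3 134.2]
```

```bash
python3 -m creep '[[0.3,50,6.5,20,0,0,0],[0.3,49,6.5,20,0,0,0],[0.3,0,0,40,0,0,0],[0.3,0,0,35,0,0,0],[0.3,0,0,19,0,0,-0.2]]'; python3 -m creep '[[0.3,0,0,0,0,0,0],[0.3,0,0,0,0,0,0]]' ;python3 - <<'E'
from h import *
go([555.2,-312.1,60],192)
g=grab_frame("side");cv2.imwrite("pics/s8.png",cv2.resize(g["frame"][230:330,250:380],None,fx=5,fy=5)[:,:,::-1])
E
```

```text
time_s: 15.28
ee_pos: [554.2, -312.0, 58.3]
ee_rot: [179.9, -0.1, -168.1]
force: [0.7, -1.0, -0.1]
gripper_width: 63.9
time_s: 15.52
ee_pos: [556.0, -312.9, 61.1]
ee_rot: [-179.9, 0.1, -168.0]
force: [-0.1, 0.1, -0.3]
gripper_width: 63.8
t 15.53 pos [ 556.  -312.9   61.1] rot [-1.799e+02  1.000e-01 -1.680e+02] F [-0.1  0.1 -0.3] w 63.8 q [ -30.   31.   93.   -0.   56. -132.]
shift now [0.6 1.  1.1]
turn [-0.1  0.1 -0. ] shift after turn [0.6 1.  1.1]
```

View pics/s8.png

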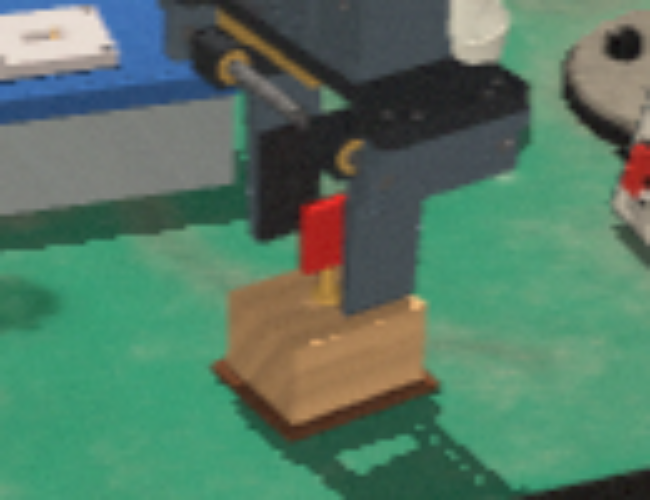

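```bash
python3 -m creep '[[0.6,0.6,1,1,0,0,0],[1,0,0,0,0,0,0],[1,0,0,0,0,0,0],[1,0,0,0,0,0,0],[1,0,0,0,0,0,0]]' 50
python3 -m creep '[[1,0,0,-15,0,0,0],[1,0,0,-25,0,0,0],[1,0,0,-40,0,0,0],[1,0,0,-40,0,0,0],[1,0,0,0,0,0,0]]' 
python3 -m creep '[[1,0,0,0,0,0,8],[1,0,0,0,0,0,8],[1,0,0,0,0,0,0],[1,0,0,0,0,0,0]]'
python3 - <<'E'
from h import *
go([491.5,-78.5,160],176.1)
for n in("side","wrist"):
  g=grab_frame(n);cv2.imwrite(f"pics/{n}9.png",g["frame"][:,:,::-1])
E
```

```text
time_s: 16.2
ee_pos: [554.5, -311.8, 58.9]
ee_rot: [-180.0, -0.0, -168.0]
force: [-0.7, 0.4, -0.7]
gripper_width: 16.3
time_s: 16.82
ee_pos: [556.5, -313.0, 184.0]
ee_rot: [-179.6, 0.4, -168.0]
force: [-0.5, 0.2, -1.2]
gripper_width: 7.6
time_s: 17.32
ee_pos: [554.2, -311.7, 178.6]
ee_rot: [180.0, -0.0, 176.2]
force: [0.5, 0.1, -0.3]
gripper_width: 7.8
t 17.32 pos [ 554.2 -311.7  178.6] rot [180.   -0.  176.2] F [ 0.5  0.1 -0.3] w 7.8 q [ -30.   25.   84.   -0.   71. -117.]
shift now [ 78.2 228.4  18.7]
turn [ 0.  -0.   0.1] shift after turn [ 78.5 228.4  18.6]
```

View pics/side9.png

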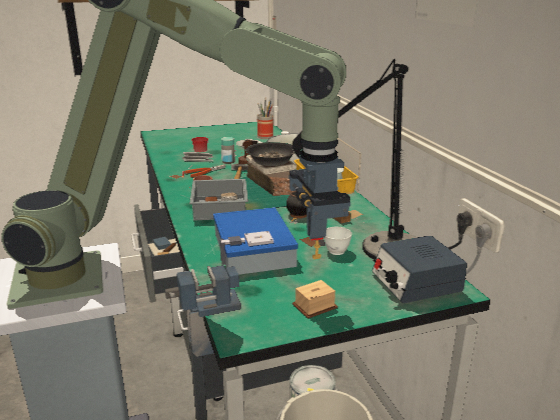

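View pics/wrist9.png

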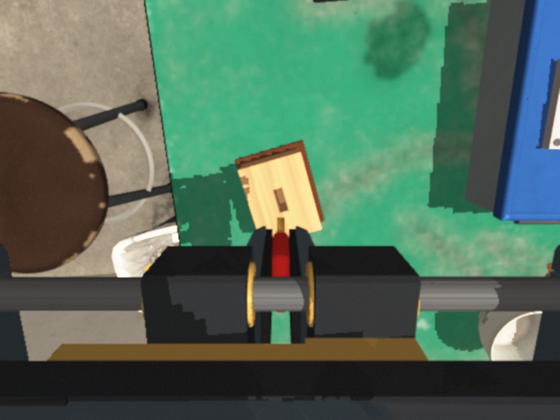

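The key is held, but the fingers were still closing when the lift began. I'll check where the key sits in the grip.

```bash
python3 -m creep '[[1,15.6,45.7,0,0,0,0],[1,15.6,45.7,0,0,0,0],[1,15.7,45.7,0,0,0,0],[1,15.7,45.7,0,0,0,0],[1,15.7,45.6,0,0,0,0]]'  >/dev/null
python3 -m creep '[[1,0,0,0,0,0,0],[1,0,0,0,0,0,0],[1,0,0,0,0,0,0]]'
python3 - <<'E'
from h import *
go([491.5,-78.5,180],176.1)
g=grab_frame("side");cv2.imwrite("pics/s10.png",cv2.resize(g["frame"][150:280,190:330],None,fx=5,fy=4.6,interpolation=cv2.INTER_CUBIC)[:,:,::-1])
print(proj(g,state()["ee_pos"]),proj(g,state()["ee_pos"]-[0,0,45]))
g=grab_frame("top");cv2.imwrite("pics/t10.png",cv2.resize(g["frame"][180:300,220:380],None,fx=5,fy=5,interpolation=cv2.INTER_CUBIC)[:,:,::-1])
g=grab_frame("wrist");cv2.imwrite("pics/w10.png",g["frame"][:,:,::-1])
print(proj(g,state()["ee_pos"]),proj(g,state()["ee_pos"]-[0,0,45]))
E
```

```text
time_s: 18.42
ee_pos: [492.6, -79.5, 178.9]
ee_rot: [-180.0, 0.0, 176.0]
force: [-0.5, 0.9, 0.2]
gripper_width: 8.1
t 18.43 pos [492.6 -79.5 178.9] rot [-180.    0.  176.] F [-0.5  0.9  0.2] w 8.1 q [-10.  13. 103.  -0.  64. -96.]
shift now [ 1.1  1.  -1.1]
turn [-0.   0.  -0.1] shift after turn [ 1.1  1.  -1.1]
[257.29182494 199.05917533] [257.59981287 215.57181115]
[281.48918459 260.62630241] [281.26885819 232.43354587]
```

View pics/s10.png

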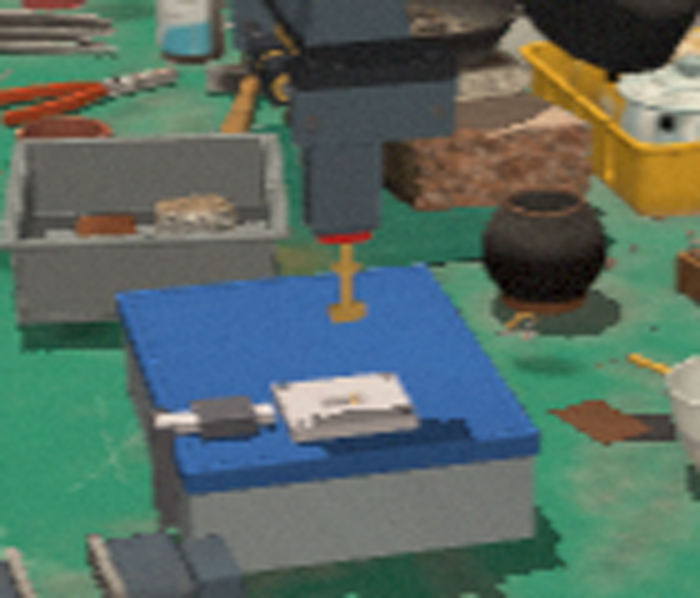

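View pics/w10.png

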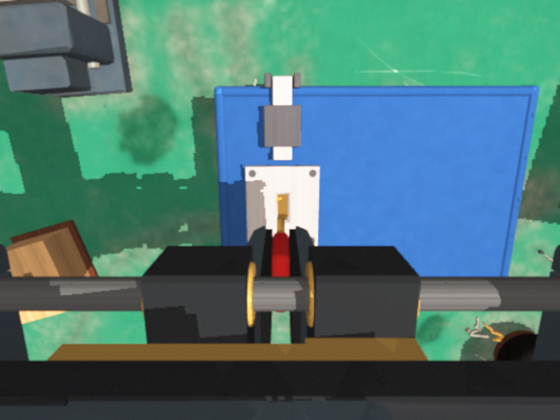

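Run:
```python
from h import *
g=grab_frame("wrist");a=cv2.resize(g["frame"][150:290,220:340],None,fx=4,fy=4,interpolation=cv2.INTER_CUBIC)
P=state()["ee_pos"]
for d in(0,45,56): print("w",d,proj(g,P-[0,0,d]))
print("kh",proj(g,[491.5,-78.5,74]))
s=grab_frame("side");b=cv2.resize(s["frame"][185:255,225:295],None,fx=8,fy=8,interpolation=cv2.INTER_CUBIC)[:,:300]
b=cv2.resize(s["frame"][185:255,238:278],None,fx=8,fy=8,interpolation=cv2.INTER_CUBIC)
for d in(0,45,56): print("s",d,proj(s,P-[0,0,d]))
print("kh",proj(s,[491.5,-78.5,74]))
cv2.imwrite("pics/z11.png",np.hstack([a,b])[:,:,::-1]);print(P)
```

```text
w 0 [281.51648873 260.63319698]
w 45 [281.28652994 232.44492014]
w 56 [281.24314461 227.12675932]
kh [281.99428898 207.34792344]
s 0 [257.15662547 199.05672885]
s 45 [257.46640998 215.56663958]
s 56 [257.54085128 219.53397509]
kh [257.50165178 236.72706938]
[492.24569886 -79.2579171  178.77753526]
```

View pics/z11.png

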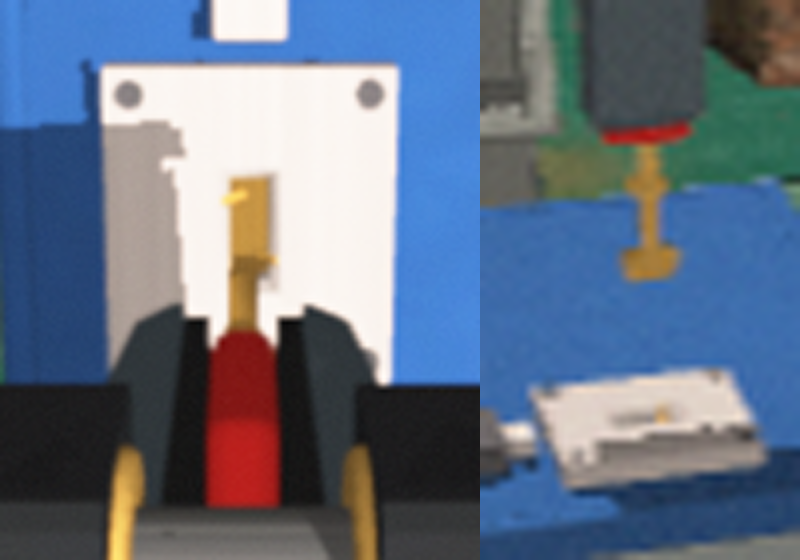

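```bash
python3 -m creep '[[1,1.9,0.9,10,0,0,0],[1,0,0,15,0,0,0],[1,0,0,13,0,0,0],[1,0,0,0,0,0,0],[1,0,0,0,0,0,0]]' 58
cat > m3.py <<'E'
from h import *
import sys
g=grab_frame("wrist");a=cv2.resize(g["frame"][150:290,220:340],None,fx=4,fy=4,interpolation=cv2.INTER_CUBIC)
s=grab_frame("side");b=cv2.resize(s["frame"][190:260,238:278],None,fx=8,fy=8,interpolation=cv2.INTER_CUBIC)
P=state()["ee_pos"]
print(proj(s,P-[0,0,56]),proj(s,[491.5,-78.5,74]),proj(g,P),proj(g,[491.5,-78.5,74]))
cv2.imwrite("pics/"+sys.argv[1],np.hstack([a,b])[:,:,::-1]);print(P,state()["ee_rot"],state()["force"])
E
python3 m3.py z12.png
```

```text
time_s: 19.3
ee_pos: [490.5, -77.5, 141.0]
ee_rot: [-180.0, 0.0, 176.1]
force: [0.6, -0.0, -1.3]
gripper_width: 8.1
[257.02677441 232.62110206] [257.50165178 236.72706938] [281.25780278 261.53872274] [279.67363111 223.86287097]
[490.72217139 -77.53854273 141.39200869] [-1.79988378e+02  6.46472388e-02  1.76052225e+02] [ 1.260162   -0.58373673 -0.76025845]
```

View pics/z12.png

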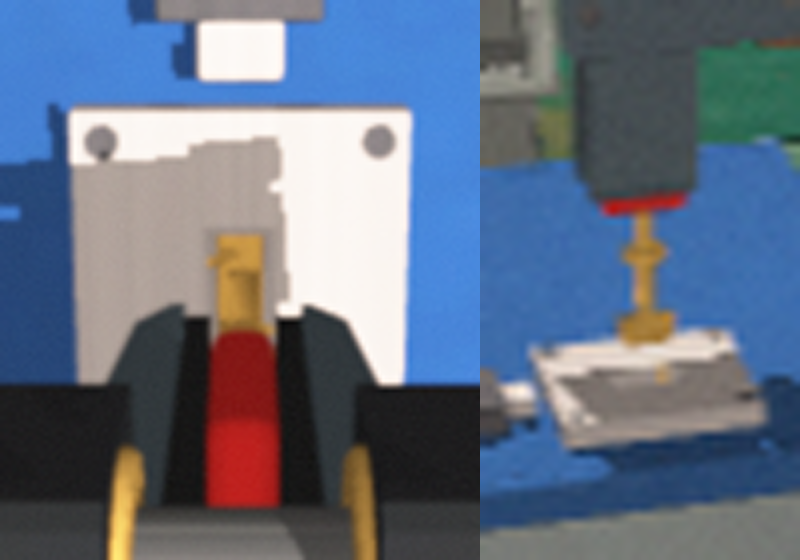

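```bash
python3 -m creep '[[1,1.0,-0.5,4,0,0,0],[1,0,0,3,0,0,0],[1,0,0,2,0,0,0],[1,0,0,2,0,0,0],[1,0,0,0,0,0,0]]'; python3 -m creep '[[1,0,0,1.5,0,0,0],[1,0,0,1.5,0,0,0],[1,0,0,0,0,0,0]]'
python3 m3.py z13.png
```

```text
time_s: 20.02
ee_pos: [489.1, -77.9, 129.8]
ee_rot: [-180.0, -0.0, 176.0]
force: [-0.0, -0.2, -0.7]
gripper_width: 7.7
time_s: 20.4
ee_pos: [489.1, -77.9, 126.8]
ee_rot: [-180.0, -0.0, 176.0]
force: [-0.7, 0.4, -1.9]
gripper_width: 8.1
[256.6210051  237.82722431] [257.50165178 236.72706938] [281.257444   261.12370096] [280.39485222 232.30139325]
[489.26717061 -77.93152281 126.93100909] [-1.79993589e+02  1.38878420e-03  1.76051919e+02] [-0.44381223  0.9450155  -0.27983356]
```

View pics/z13.png

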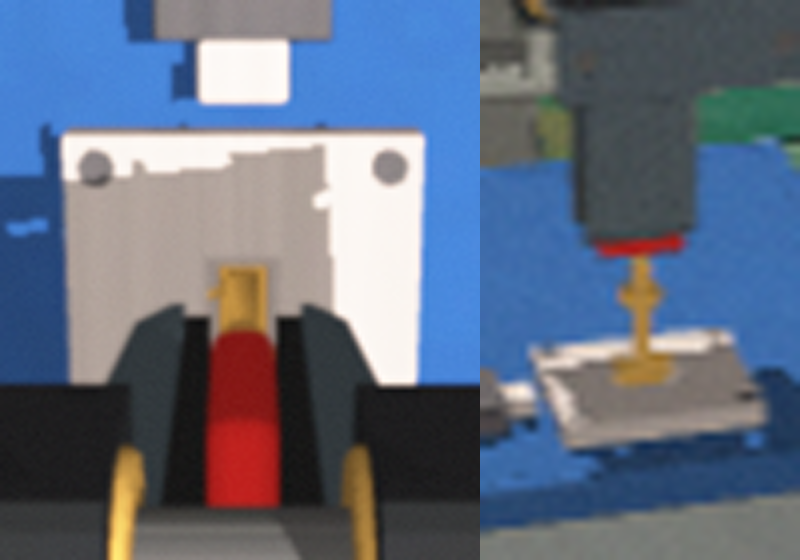

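The side view shows the bit entering the slot at about (642,375), with no contact force yet. I'll continue down in small steps.

```bash
python3 -m creep '[[1,0,0,1,0,0,0],[1,0,0,1,0,0,0],[1,0,0,0,0,0,0]]';python3 -m creep '[[1,0,0,1,0,0,0],[1,0,0,1,0,0,0],[1,0,0,0,0,0,0]]'; python3 -m creep '[[1,0,0,1,0,0,0],[1,0,0,0,0,0,0]]'
```

```text
time_s: 20.88
ee_pos: [489.2, -77.9, 124.8]
ee_rot: [-180.0, -0.0, 176.0]
force: [-0.6, 0.6, -0.5]
gripper_width: 7.6
time_s: 21.25
ee_pos: [489.3, -77.8, 123.0]
ee_rot: [180.0, 0.0, 176.0]
force: [0.7, 0.6, -0.3]
gripper_width: 8.1
time_s: 21.5
ee_pos: [489.4, -77.9, 122.2]
ee_rot: [180.0, 0.0, 176.0]
force: [-0.8, 0.8, 3.7]
gripper_width: 7.7
```

```bash
python3 -m creep '[[1,0,0,1,0,0,3],[1,0,0,0.5,0,0,-6],[1,0,0,0.5,0,0,6],[1,0,0,0.5,0,0,-3],[1,0,0,0,0,0,0]]';python3 m3.py z14.png
```

```text
time_s: 22.12
ee_pos: [489.9, -78.1, 120.0]
ee_rot: [-180.0, 0.1, 176.0]
force: [0.4, -0.2, 4.9]
gripper_width: 7.6
[256.93100249 240.24706642] [257.50165178 236.72706938] [281.27178079 260.74898486] [280.57612282 234.37673325]
[489.92505588 -78.06903077 119.93049824] [-1.79983125e+02  1.01414520e-01  1.76017141e+02] [-0.32876385  1.08737806  4.9815059 ]
```

View pics/z14.png

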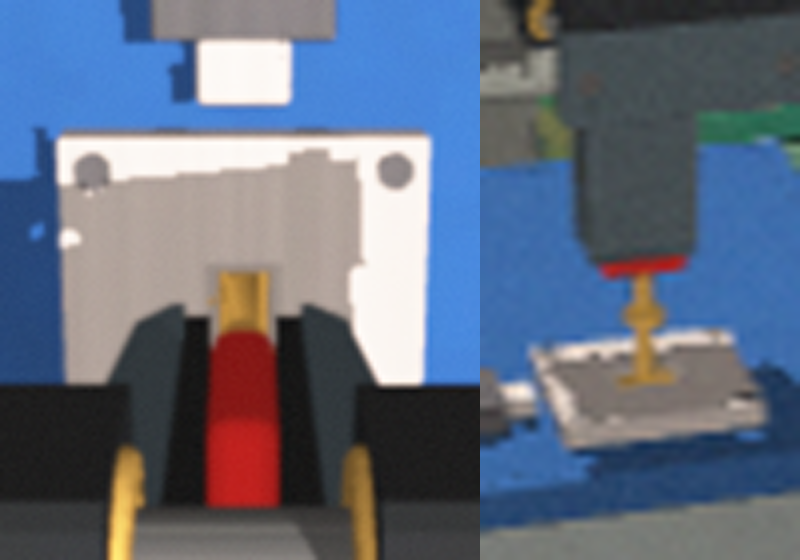

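The bit is going into the slot under about 5 N, so the pins are engaging. I'll keep pushing while wiggling.

```bash
python3 -m creep '[[1,-0.4,0,0.8,0,0,4],[1,0,0,0.8,0,0,-8],[1,0,0,0.8,0,0,8],[1,0,0,0.8,0,0,-8],[1,0,0,0,0,0,4]]';python3 -m creep '[[1,0,0,0.8,0,0,4],[1,0,0,0.8,0,0,-8],[1,0,0,0.8,0,0,8],[1,0,0,0.8,0,0,-8],[1,0,0,0,0,0,4]]'
```

```text
time_s: 22.85
ee_pos: [489.2, -77.9, 115.6]
ee_rot: [180.0, -0.1, 176.0]
force: [0.8, 0.1, -0.7]
gripper_width: 7.2
time_s: 23.48
ee_pos: [489.2, -78.0, 112.3]
ee_rot: [-180.0, -0.1, 176.0]
force: [0.2, 0.0, -0.5]
gripper_width: 7.5
```

```bash
python3 -m creep '[[1,0,0,0.7,0,0,3],[1,0,0,0.7,0,0,-6],[1,0,0,0.7,0,0,3],[1,0,0,0,0,0,0]]';python3 -m creep '[[1,0,0,0.7,0,0,3],[1,0,0,0.7,0,0,-6],[1,0,0,0,0,0,3],[1,0,0,0,0,0,0]]';python3 m3.py z15.png
```

```text
time_s: 23.98
ee_pos: [489.2, -78.0, 110.3]
ee_rot: [-180.0, -0.1, 176.1]
force: [-0.3, -1.0, -1.3]
gripper_width: 7.5
time_s: 24.48
ee_pos: [489.2, -78.0, 109.2]
ee_rot: [-180.0, -0.1, 176.1]
force: [0.4, 0.2, -0.4]
gripper_width: 7.5
[256.78970683 243.93604639] [257.50165178 236.72706938] [281.28092567 261.16541516] [280.45628714 241.46108436]
[489.38600535 -77.9592586  109.2988085 ] [-1.79993250e+02 -3.68567261e-02  1.76110687e+02] [-0.56388078  0.61930296 -1.09357053]
```

View pics/z15.png

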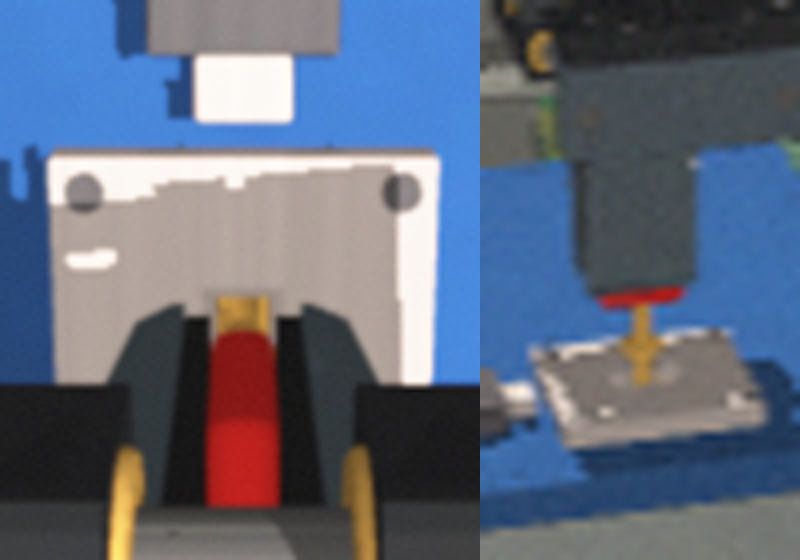

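```bash
python3 -m creep '[[1,0,0,0.7,0,0,0],[1,0,0,0,0,0,0]]';python3 -m creep '[[1,0,0,0.7,0,0,0],[1,0,0,0,0,0,0]]';python3 -m creep '[[1,0,0,0.7,0,0,0],[1,0,0,0,0,0,0]]'
```

```text
time_s: 24.82
ee_pos: [489.6, -78.0, 109.0]
ee_rot: [-180.0, -0.0, 176.1]
force: [-1.3, -0.0, 1.6]
gripper_width: 7.6
time_s: 25.08
ee_pos: [489.6, -78.0, 108.8]
ee_rot: [-180.0, 0.0, 176.1]
force: [-2.1, 0.4, 5.6]
gripper_width: 7.4
time_s: 25.32
ee_pos: [489.7, -78.0, 108.7]
ee_rot: [-180.0, 0.0, 176.1]
force: [-2.5, 1.0, 10.2]
gripper_width: 7.6
```

```bash
python3 -m creep '[[1,0,0,0.3,0,0,5],[1,0,0,0,0,0,-10],[1,0,0,0,0,0,10],[1,0,0,0,0,0,-5],[1,0,0,0,0,0,0]]'; python3 m3.py z16.png
```

```text
time_s: 25.95
ee_pos: [491.3, -78.3, 108.7]
ee_rot: [-180.0, 0.3, 176.1]
force: [-0.5, -1.2, 8.7]
gripper_width: 7.2
[257.54043016 244.08205255] [257.50165178 236.72706938] [281.24849036 260.78268919] [280.83583029 238.12312644]
[491.28297529 -78.30866026 108.73288416] [-179.96186197    0.25080375  176.05816898] [-0.56837197 -1.21979847  8.60725949]
```

View pics/z16.png

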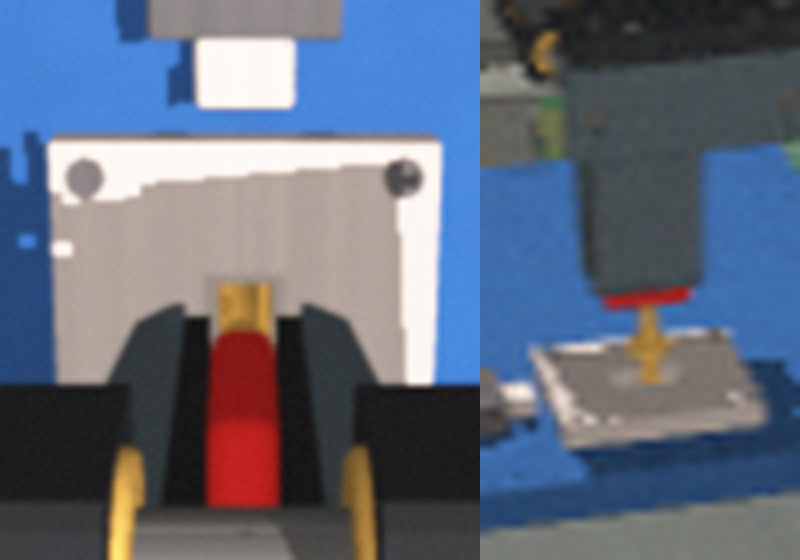

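The key is seated on the lock floor: TCP z stays at 108.7 under 9 N, even when wiggled. I'll turn it clockwise.

```bash
python3 -m creep '[[1,0,0,0,0,0,8],[1,0,0,0,0,0,8],[1,0,0,0,0,0,0]]';  python3 -m creep '[[1,0,0,0,0,0,8],[1,0,0,0,0,0,8],[1,0,0,0,0,0,0]]'; python3 -c "
from h import *
s=state();print(s['force'],s['torque'],s['ee_pos'],s['ee_rot'])"
```

```text
time_s: 26.42
ee_pos: [491.7, -77.8, 108.8]
ee_rot: [179.9, 0.3, 160.0]
force: [0.8, 1.5, 7.4]
gripper_width: 7.8
time_s: 26.8
ee_pos: [491.8, -77.6, 108.8]
ee_rot: [179.8, 0.2, 144.0]
force: [0.6, 2.2, 7.1]
gripper_width: 7.8
[0.61066791 2.18835131 7.11945394] [ 0.53695672 -0.32930456  0.06459858] [491.80557708 -77.63743404 108.77361193] [179.79966414   0.24234198 143.99015396]
```

```bash
python3 -m creep '[[1,0,0,0,0,0,8],[1,0,0,0,0,0,8],[1,0,0,0.3,0,0,0]]';  python3 -m creep '[[1,0,0,0,0,0,8],[1,0,0,0,0,0,8],[1,0,0,0,0,0,0]]'; python3 m3.py z17.png; python3 -c "
from h import *
s=state();print(s['force'],s['torque'])"
```

```text
time_s: 27.18
ee_pos: [492.0, -77.6, 108.7]
ee_rot: [179.7, 0.2, 128.0]
force: [-0.5, 2.3, 10.8]
gripper_width: 7.5
time_s: 27.55
ee_pos: [492.2, -77.5, 108.7]
ee_rot: [179.6, 0.1, 112.0]
force: [0.4, 3.0, 9.1]
gripper_width: 7.3
[257.80258125 243.88533683] [257.50165178 236.72706938] [282.45073393 258.71088202] [280.0238008  237.14690669]
[492.22094979 -77.49887292 108.7439715 ] [1.79644496e+02 1.06577024e-01 1.12024036e+02] [0.76682745 3.11639282 9.28244863]
[0.76682745 3.11639282 9.28244863] [ 0.58702907 -0.38858833  0.10125033]
```

View pics/z17.png

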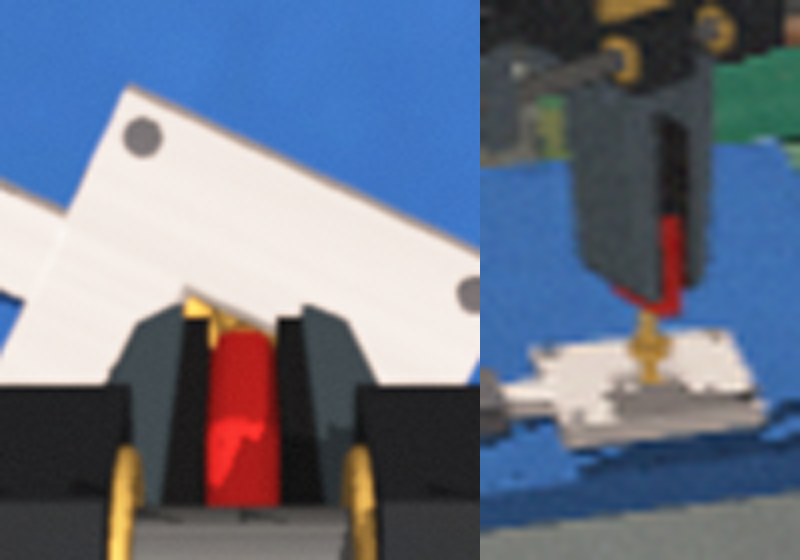

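```bash
python3 -m creep '[[1,0,0,0,0,0,8],[1,0,0,0,0,0,8],[1,0,0,0,0,0,6],[1,0,0,0,0,0,0]]';  python3 -m creep '[[1,0,0,0,0,0,5],[1,0,0,0,0,0,0],[1,0,0,0,0,0,0]]'; python3 m3.py z18.png; python3 -c "
from h import *
s=state();print(s['force'],s['torque'],s['qpos'],s['gripper_width'])
g=grab_frame('top');cv2.imwrite('pics/t18.png',cv2.resize(g['frame'][180:320,90:450],None,fx=2.2,fy=2.2)[:,:,::-1])
g=grab_frame('side');cv2.imwrite('pics/s18.png',cv2.resize(g['frame'][170:300,170:370],None,fx=3.5,fy=3.5)[:,:,::-1])"
```

```text
time_s: 28.15
ee_pos: [492.5, -77.5, 108.8]
ee_rot: [179.6, -0.0, 90.0]
force: [1.5, 3.0, 8.1]
gripper_width: 7.6
time_s: 28.52
ee_pos: [492.6, -77.5, 108.8]
ee_rot: [179.6, -0.1, 85.0]
force: [2.2, 2.2, 8.8]
gripper_width: 7.5
[257.94309801 243.84700329] [257.50165178 236.72706938] [282.10244971 257.69500539] [279.7239869  237.14785065]
[492.60561975 -77.47275544 108.77814697] [ 1.79586383e+02 -6.86364372e-02  8.50335203e+01] [1.90647202 3.294929   8.73012526]
[1.90647202 3.294929   8.73012526] [ 0.60823975 -0.5019191   0.1368072 ] [-10.33128357  16.80227395 108.65098206   0.13202978  54.14142776
  -5.4415189 ] 7.697952092750335
```

View pics/z18.png

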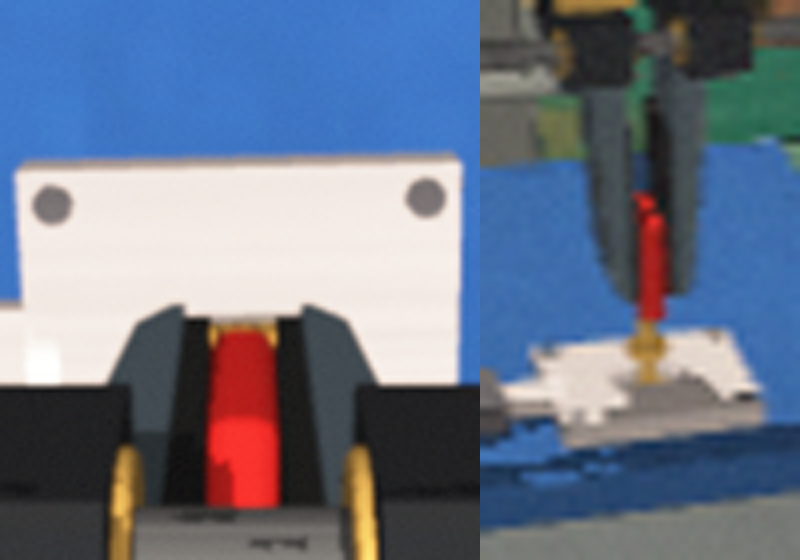

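View pics/s18.png

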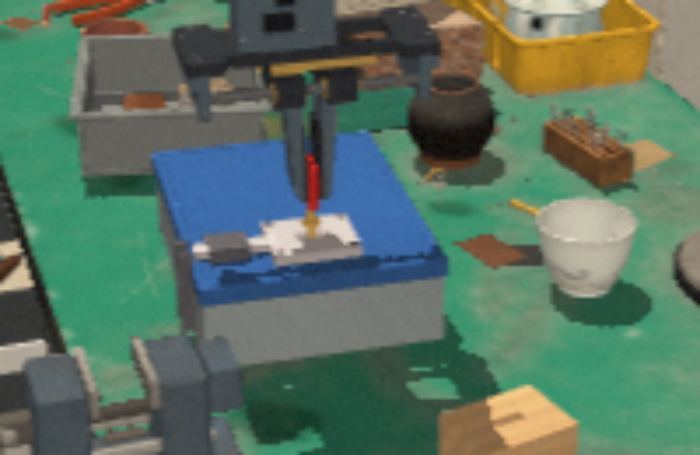

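The key is held at about 91° and the bolt is drawn. I'll let it settle, then hand in.

```bash
python3 -m creep '[[1,0,0,0,0,0,2],[1,0,0,0,0,0,0],[1,0,0,0,0,0,0],[1,0,0,0,0,0,0]]'; python3 -c "
from h import *
s=state();print(s['force'],s['torque'])
print(job_done());s=state();print(s['ee_pos'],s['ee_rot'],s['force'],s['gripper_width'])"
```

```text
time_s: 29.22
ee_pos: [492.7, -77.5, 108.8]
ee_rot: [179.6, -0.1, 83.0]
force: [2.0, 2.6, 7.6]
gripper_width: 7.7
[2.04757952 2.6097756  7.55912148] [ 0.62148499 -0.59592627  0.10777748]
the job is handed in; nothing more can be done
None
the job is handed in; nothing more can be done
```

I put the offcut and the firebrick in the scrap bin, took the key from its stand, worked it into the lock and turned it clockwise. I handed the job in at about 29 s, still holding the key; no verdict was reported.

**Last checks:**
- **Bin:** both pieces were seen lying side by side on the bin floor, let go.
- **Key home:** the tool stopped at z 108.8 mm with about 8 N still pushing down. That puts the tip within about 1 mm of the lock floor, and the key was upright to about 0.4°.
- **Turn:** the key was turned about 93°, which after the 0.2 rad of play should leave the plug near 1.4 rad. A spring moment of 0.11 to 0.14 N m and the drawn-back bolt in the pictures fit that. I could not read the plug angle directly.
- **Grip:** the grip was set to 58 N, with the fingers 7.7 mm apart on the key's head.
- **Cup and jar:** I never worked near them, and in the last side picture they look to be where they started.

**What did not go as planned:**
- **Low grip on the key:** I began lifting the key before the fingers had fully closed, so they hold the head about 11 mm lower than intended. I measured this in the pictures, allowed for it, and it held.
- **Side camera offset:** the side camera disagreed with the wrist camera by about 2 mm. I lined the key up with the keyhole within each picture instead.

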